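# Put the ring tray away and hold the glass lid ajar

## Robot

A 7-joint arm with a two-finger parallel gripper is mounted at the origin on the work surface. World frame = base frame: x ahead of the robot, y to its left, z up, the work surface at z = 0. Lengths are in m, angles in rad, forces in N, time in s.
With the tool pointing down it reaches from about 0.425 to 0.875 m from the base axis. Payload 8.4 kg.
Tool frame: the origin (TCP) lies between the finger pads, 19 mm behind the fingertips; this is the grasp point; z points along the fingers, y is the line along which they close (so a half turn about z gives the same grasp; the last joint's range is limited). The gripper opens to 87 mm and grips with 3 to 60 N. Pads are 19 mm wide; open, the fingers measure 117 mm over their backs; the gripper's body (75 mm by 190 mm) begins 51 mm behind the grasp point.
Start: joints at [1.036, 0.333, 0.04, 1.465, -0.013, 1.343, -0.059], TCP at [0.274, -0.589, 0.241] pointing down, gripper open.
Joint ranges: [-2.58, 2.58], [-0.38, 2.09], [-1.3, 1.39], [0.25, 2.4], [-1.5, 4.64], [0.08, 2.09], [-2.65, 2.65]. Speed limits (rad/s): [2.22, 2.22, 2.79, 2.79, 3.14, 3.14, 3.14].

## Interface

Orientations are given as a unit quaternion [w, x, y, z].
In Python, from workcell import status, cams, order gives the robot as it stands. The module is installed in compiled form; this text tells all that it offers.
- The arm moves only by the tool drive_tool, never from a script. Its argument "deltas" is a list of rows, each a list of 7 numbers: the opening, from 0 (shut) to 1 (fully open), then the shift along the world's x, y, z in m, then the turn, a rotation vector about the world's x, y, z in degrees. A call has 1 to 5 rows; each row is the pose to reach, as a shift and turn from the pose commanded when the call began; what a row does not reach only later rows make up. A row lasts 1/12 s, in which the tool goes at most 41.7 mm and 7.16 degrees, less where a joint would pass 70% of its speed; a pose out of reach is approached as far as the arm can. A call with a gripper value outside its range is refused whole. The fingers move at their own pace and stop on an object; "newtons" is the grip in N (left out, the last holds). Time passes only in rows, so rows that repeat a pose let the fingers close. It gives the time, the measured TCP pose, the force, the opening and the grip force at its end, in the units of the state.
- status.state(): the state, without advancing time (a new reading comes with each control period).
- cams.read_camera(name): name is "side" or "top" or "wrist"; returns the picture (480x640x3 uint8, blue, green, red); there is no depth.
- cams.get_calibration(name): a dict with "camera_matrix" (3x3 intrinsics, pixels), "R" (3x3) and "t" (3): a world point X has camera coordinates R X + t. Camera axes: x right, y down, z forward; pixel columns grow to the right and rows downward; lengths in m; the calibration is good to about 2 mm. The wrist camera is an equidistant fisheye: a pixel r from the principal point sees the ray r / f radians off the axis. A picture is of the moment at which its call begins: read the wrist's pose just before it. get_calibration takes no time and is no camera call; for the wrist camera it gives the pose at the moment of the call.
- order.sign_off(): hands the job in; it is judged then, once.
Trained networks look in the newest picture that a camera, given by its name, has taken for a name from the list of things; names that differ only in an ending like _2 or _b are one class to them, and where a whole thing is asked for, a point or a joint stands for the part that bears it (a point fixed in the world has none). Each returns a list of dicts, best first, with "score" (0 to 1); they miss things now and then, are a little off and sometimes report something else, mostly with a low value. They report only what shows in the picture. A call takes as long as a camera call.
- cams.search_frame(camera, label): "uv" ([column, row] in pixels, amid what is visible of it).
- cams.trace(camera, label): "pixels" (480x640 bool, what is visible of it) and "uv" ([column, row] in pixels, amid what is visible of it).
The state is a dict: "time": time; "joint_pos": joint angles; "joint_vel": joint speeds; "joint_efforts": joint torques, N m; "tool_pos": TCP position; "tool_rot": TCP orientation; "wrist_force": force on the tool from outside, world axes, zero at the start; "torque": the same for the moment, N m; "width": opening from 0.0 (shut) to 1.0 (fully open); "gripper_force": force on a finger pad.
Only numpy, scipy, OpenCV 4.12 (cv2) and the standard library are available. Lean on these libraries where they do the work, as an engineer would, in place of code of your own. Each camera call takes 0.05 s, during which the arm holds its last target. There are 200 camera calls.

## Task

Put the loaded ring tray away: carry it level to the wooden glass-topped counter case and slide it through the slot in the case's front, board towards you, until its front board sits flush against the case all along, with the bangle and the gem jar still in their pocket. Then take the glass lid by its brass bar, ease it off its sticky dust seal without letting it fly up, and hold it about 30 mm open at the front edge so that the appraiser can slip the last ring back into its groove. Finish still holding the lid by the bar like that, resting on nothing, and leave everything else on the counter where it is.

Things in the scene. Friction and masses are not known exactly. Their poses are not given: they have to be found in the camera images.
- case: Wooden glass-topped counter case, 200 (x) x 260 (y) x 74 high with the lid shut, fixed to the counter. Origin: centre of its underside; x points from its front (slot side, towards the robot) to its back, z up. Inside, side decks 176 apart guide the tray straight along x.
- slot (a point): Middle of the slot's lower edge in the case's front face; axes as the case. Slot 176 wide, 40 high, empty for 130 behind. Its sill, the case's flat floor, is 8 above the counter. Over the slot: a wooden rail with the rubber seal, 14 high together, then the 12 thick lid frame. The tray fits with 3 to spare each side; its front board is larger than the slot and stops against the case front.
- lid (a joint): Angle (rad) of the glass lid about its back edge: 0 shut, growing as it opens; 0.16 is 32 mm open at the front edge. Weighs about 0.45 kg, falls shut when let go. Its rubber seal grips it: the upward pull needed at the bar peaks at roughly 10 to 20 N in the first 3 mm at the front edge, then drops off; past 10 mm (0.05 rad) only the lid's weight is left, 2 to 3 N.
- lid_bar (a point): Middle of the brass pull bar on the lid's front rail: round, 9 in diameter, 66 long, along the case's y axis, its centre 16 above the lid frame's top, on two 6 thick posts 56 apart; 185 in front of and 28 above the hinge when shut. Turns with the lid; axes as the case when shut.
- lid_hinge (a point): Middle of the lid's hinge axis, at the back top edge of the case, 62 above the counter; the lid turns about the y axis through it.
- tray: Open wooden ring tray on the counter, 132 (x) x 190 (y) x 44 high, 0.35 kg loaded. Origin: centre of its underside; x from front board to back end, z up. Front board 10 thick, 190 wide, 44 high, x -66 to -56, two brass knobs 16 out at y -62 and +62, 24 up. Behind it the tray is 170 wide, 122 long, walls 30 high, floor 4 thick.
- tray_face (a point): On the tray: middle of the lower edge of the front board's back face (56 in front of the tray's origin, at the underside); axes as the tray. Meets point slot when the tray is home. Behind the board is an empty well 35 deep (x), free for a finger; then come three grey padded rolls 24 high with rings at y below +16, and a pocket at y above +21.
- tray_pocket (a point): Centre of the floor of the tray's pocket, 76 (x) x 59 (y), walls 24 high; axes as the tray.
- bangle: Brass bangle lying flat in the tray's pocket, 52 outside, 42 inside, 9 high. Origin: centre of its underside.
- gem_jar: Clear round gem jar, 22 in diameter, 14 high, standing inside the bangle. Origin: centre of its underside.
- ring_box: Bystander: closed black ring box 52 x 52 x 40. Origin: centre of its underside.
- loupe: Bystander: black eye loupe, 36 in diameter, 32 high. Origin: centre of its underside.
- tag_pad: Bystander: pad of paper tags 66 x 44 x 16. Origin: centre of its underside.
- ring_cone: Bystander: black ring cone, 46 in diameter, 72 high. Origin: centre of its underside.
- tweezers: Bystander: steel tweezers lying flat, 140 long, 8 high. Origin: centre of the underside.
- scale: Bystander: flat grey carat scale 120 x 75 x 20. Origin: centre of its underside.
- stone_tin: Bystander: small round tin, 40 in diameter, 26 high. Origin: centre of its underside.

How it is judged:
On the way, in this order (a step that is already met when the one before it is completed fails the run):
1. the tray is fully home in the case, its front board flush against the case front (x of tray_face in the frame of slot above -0.005 m and distance between tray_face and slot below 0.008 m and angle between the x axis of tray and the x axis of case, either way round below 0.035 rad), for 0.2 s.
2. the lid is broken free of its seal (value of joint lid above 0.06 rad), for 0.2 s.
At the end, for the whole second after the job is handed in: Tray home: front board within 5 mm of the case front, 8 mm of its seat, 2 degrees of square; bangle and jar in their pocket. Lid held still by the fingers, TCP within 40 mm of the bar's middle, 18 to 45 mm open at the front edge (0.09 to 0.225 rad), not resting on tray, bangle or jar (all of step 1 and value of joint lid between 0.09 and 0.225 rad and velocity of joint lid between -0.05 and 0.05 rad/s and contact force between the fingers and lid above 0.8 N and contact force between lid and tray below 0.2 N and distance between the grasp point and lid_bar below 0.04 m and contact force between lid and bangle below 0.2 N and contact force between lid and gem_jar below 0.2 N and horizontal distance between bangle and tray_pocket below 0.02 m and z of bangle in the frame of tray_pocket below 0.015 m and horizontal distance between gem_jar and tray_pocket below 0.038 m and z of gem_jar in the frame of tray_pocket below 0.02 m); the arm keeps its last pose, push and grip.
It fails at once if the tray is tipped more than 20 degrees (angle between tray's own z axis and vertical above 0.35 rad).
It fails at once if the lid flies up past 0.4 rad (80 mm at the front edge) (value of joint lid above 0.4 rad).
It fails at once if a bystander is pushed more than 30 mm (distance of any of ring_box, loupe, tag_pad, ring_cone, tweezers, scale, stone_tin from where it was at the start of the episode above 0.03 m).
It also fails if it takes over 69 s, if anything falls off the work surface, if the arm or the gripper's body presses on something with over 40 N, if the wrist force passes 120 N, or if a joint passes its speed limit or range.

## Working session

There is one attempt and no reset: what is moved stays moved. The work goes in short steps, Python scripts to look and compute and a tool call to move; the robot and the scene stay as the last step left them, time stands still between calls to the robot, and variables do not carry over. Pictures are saved under pics/ and viewed, at most 11 in all, crops included, and the job is handed in when it is done.

Besides the shell and the picture viewer there is one more tool, called after "Request:" by a JSON object that holds its "api" and its "payload". drive_tool: Moves the arm, as the interface text tells. Its arguments: {"type":"object","properties":{"deltas":{"type":"array"},"newtons":{"type":"number"}},"required":["deltas"]}

```bash
mkdir -p pics
cat > h.py <<'E'
import numpy as np, cv2
from workcell import status, cams, order
def px2world(cam, uv, z):
    c=cams.get_calibration(cam); K=np.array(c["camera_matrix"]);R=np.array(c["R"]);t=np.array(c["t"])
    d=R.T@np.linalg.inv(K)@np.array([uv[0],uv[1],1.]); o=-R.T@t
    return o+d*(z-o[2])/d[2]
def w2px(cam,X):
    c=cams.get_calibration(cam); K=np.array(c["camera_matrix"]);p=np.array(c["R"])@np.array(X)+np.array(c["t"])
    p=K@p; return p[:2]/p[2]
E
python3 - <<'E'
from h import *
s=status.state(); print(s)
for c in("top","side"):
    cv2.imwrite(f"pics/{c}0.png",cams.read_camera(c))
    k=cams.get_calibration(c); print(c,k["camera_matrix"],-np.array(k["R"]).T@k["t"])
print(cams.get_calibration("wrist"))
for l in ["tray","case","lid_bar","bangle","gem_jar","ring_box","loupe","tag_pad","ring_cone","tweezers","scale","stone_tin"]:
    r=cams.search_frame("top",l)
    for q in r[:2]: print(l,round(q["score"],2),np.round(q["uv"],1),np.round(px2world("top",q["uv"],0.02),3))
E
```

```text
{'time': 0.0, 'joint_pos': array([ 1.03579615,  0.33391715,  0.03989836,  1.46623459, -0.01341758,
        1.34330902, -0.05848709]), 'joint_vel': array([ 9.33926721e-04,  7.90144250e-04,  1.73106226e-03, -1.42023522e-03,
        8.33446412e-05, -5.63389306e-04, -8.53854318e-04]), 'joint_efforts': array([ 4.77939066e-04, -6.56359577e+01,  1.33546192e+00, -4.03795588e+01,
       -5.98423253e-02,  4.49201139e-02,  2.35266243e-04]), 'tool_pos': array([ 0.27417606, -0.58887469,  0.24037351]), 'tool_rot': array([-7.69596988e-04,  9.76356601e-01,  2.16164629e-01, -2.21624643e-04]), 'wrist_force': array([ 0.72906248, -0.5821252 , -1.18970944]), 'torque': array([-0.02604591,  0.00906717, -0.02358399]), 'gripper_force': 0.0, 'width': 1.003701703100607}
top [[513.55497339   0.         328.50384216]
 [  0.         513.55497339 241.45253867]
 [  0.           0.           1.        ]] [ 0.35154711 -0.0447387   1.2861885 ]
side [[624.19391584   0.         329.21006103]
 [  0.         624.19391584 250.07580738]
 [  0.           0.           1.        ]] [ 0.54189321 -0.90001854  1.04274633]
{'camer
[... 440 characters left out ...]
0.681 -0.128  0.02 ]
case 0.57 [371.9 215.9] [ 0.688 -0.132  0.02 ]
lid_bar 0.95 [371.3 216.8] [ 0.686 -0.13   0.02 ]
bangle 0.48 [169.9 261.7] [0.534 0.365 0.02 ]
gem_jar 0.63 [503.6 303.3] [ 0.49  -0.467  0.02 ]
gem_jar 0.47 [171.5 272.4] [0.508 0.357 0.02 ]
ring_box 0.64 [225.7 177.9] [0.762 0.251 0.02 ]
loupe 0.56 [477.8 231.2] [ 0.668 -0.401  0.02 ]
tag_pad 0.67 [252.8 208.5] [0.686 0.172 0.02 ]
ring_cone 0.62 [192.8 209.3] [0.673 0.325 0.02 ]
tweezers 0.58 [252.3 210.4] [0.681 0.173 0.02 ]
tweezers 0.47 [296.  333.8] [0.38  0.036 0.02 ]
scale 0.55 [501.7 301. ] [ 0.496 -0.462  0.02 ]
stone_tin 0.64 [411.8 344. ] [ 0.376 -0.246  0.02 ]
stone_tin 0.54 [368.5 216.3] [ 0.687 -0.123  0.02 ]
```

View pics/top0.png

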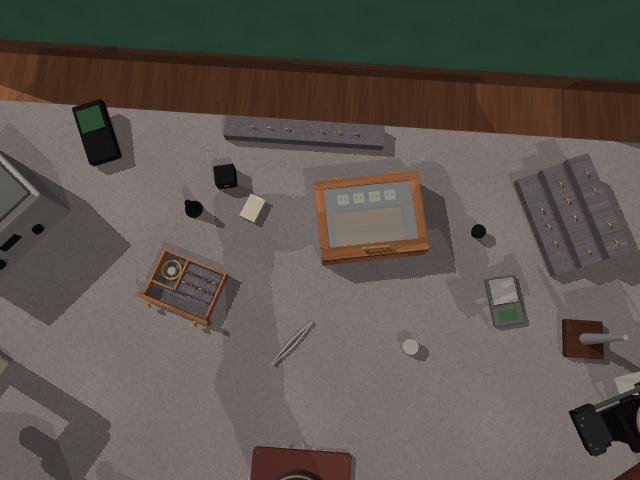

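View pics/side0.png

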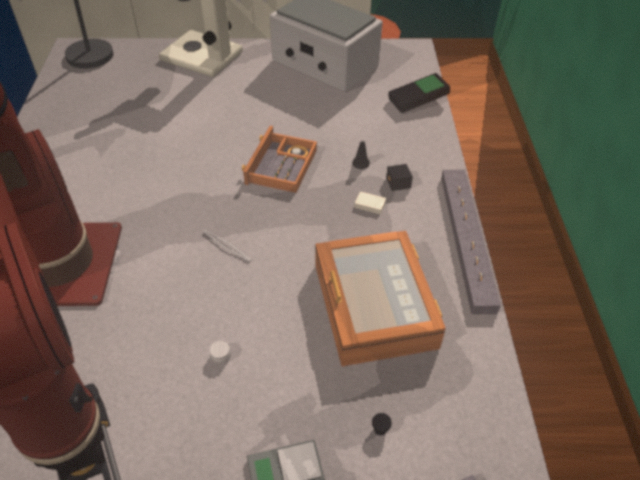

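Top view: the tray is at about (185,288), with its board at the lower left running from (140,293) to (215,325). The case is at about (372,218), with the bar and slot side at row ~250 facing the robot. The side view agrees. Next I'll fit both poses by silhouette.

```bash
cat > fit.py <<'E'
from h import *
from scipy.optimize import minimize
def box(x0,x1,y0,y1,z0,z1): return [np.array([(x,y,z) for x in(x0,x1) for y in(y0,y1) for z in(z0,z1)],float)]
TRAY=box(-66,-56,-95,95,0,44)+box(-56,66,-85,85,0,30)+box(-82,-66,-67,-57,19,29)+box(-82,-66,57,67,19,29)
CASE=box(-100,100,-130,130,0,74)
S=4
def proj(cam,P):
    K=np.array(cam["camera_matrix"]);p=K@(np.array(cam["R"])@P.T+np.array(cam["t"])[:,None]);return (p[:2]/p[2]).T
def render(cam,model,q,z0):
    m=np.zeros((480*S,640*S),np.uint8);c,s=np.cos(q[2]),np.sin(q[2])
    R=np.array([[c,-s,0],[s,c,0],[0,0,1]])
    for b in model:
        uv=proj(cam,(R@(b/1000).T).T+[q[0],q[1],z0])
        h=cv2.convexHull(((uv+.5)*S).astype(np.float32))
        cv2.fillPoly(m,[np.round(h*16).astype(np.int32)],1,shift=4)
    return cv2.resize(m.astype(np.float32),(640,480),interpolation=cv2.INTER_AREA)
def fit(masks,model,q0,z0=0.):
    cal={c:cams.get_calibration(c) for c in masks}
    def cost(q):
        e=0
        for c,m in masks.items():
            r=render(cal[c],model,q,z0); e+=np.abs(r-m).sum()/m.sum()
        return e
    best=minimize(cost,q0,method="Nelder-Mead",options=dict(initial_simplex=np.array([q0,q0+[.012,0,0],q0+[0,.012,0],q0+[0,0,.08]]) ,xatol=1e-4,fatol=1e-5))
    return best.x,best.fun
E
python3 - <<'E'
from fit import *
M={}
for c in("top","side"):
    for l in("tray","case"):
        cams.read_camera(c) if False else None
        r=cams.trace(c,l); print(c,l,[(round(q["score"],2),int(q["pixels"].sum()),np.round(q["uv"])) for q in r[:3]])
        if r: M[c,l]=r[0]["pixels"].astype(np.float32)
np.savez("masks.npz",**{f"{c}_{l}":m for (c,l),m in M.items()})
for l,mod,q0 in(("tray",TRAY,np.array([.47,.31,-.42])),("case",CASE,np.array([.68,-.13,.1]))):
    for cs in(("top",),("side",),("top","side")):
        ms={c:M[c,l] for c in cs if (c,l) in M}
        if ms: x,f=fit(ms,mod,q0); print(l,cs,np.round(x,4),np.degrees(x[2]).round(2),round(f,3))
for l in("bangle","gem_jar","lid_bar"):
    for c in("top","side"):
        for q in cams.search_frame(c,l)[:2]: print(c,l,round(q["score"],2),np.round(q["uv"],1),np.round(px2world(c,q["uv"],.09 if l=="lid_bar" else .01),3))
E
```

```text
top tray [(0.62, 3832, array([185., 288.])), (0.61, 43, array([170., 271.])), (0.51, 457, array([251., 206.]))]
top case [(0.77, 8878, array([369., 219.])), (0.38, 8408, array([370., 217.]))]
side tray [(0.72, 3018, array([278., 163.]))]
side case [(0.66, 13057, array([380., 299.])), (0.38, 2984, array([281., 165.]))]
tray ('top',) [ 0.4783  0.3215 -0.3136] -17.97 0.066
tray ('side',) [ 0.479   0.3213 -0.3149] -18.04 0.071
tray ('top', 'side') [ 0.4787  0.322  -0.3195] -18.31 0.14
case ('top',) [ 0.6786 -0.123   0.1749] 10.02 0.026
case ('side',) [ 0.6791 -0.1226  0.1848] 10.59 0.017
case ('top', 'side') [ 0.6788 -0.1229  0.183 ] 10.48 0.045
top bangle 0.48 [169.9 261.7] [0.536 0.368 0.01 ]
side bangle 0.71 [399.7 176.9] [0.773 0.265 0.01 ]
side bangle 0.57 [302.8 149.5] [0.532 0.374 0.01 ]
top gem_jar 0.63 [503.6 303.3] [ 0.491 -0.47   0.01 ]
top gem_jar 0.47 [171.5 272.4] [0.509 0.36  0.01 ]
side gem_jar 0.64 [300.6 151.4] [0.527 0.366 0.01 ]
side gem_jar 0.49 [375.3 291.3] [ 0.683 -0.094  0.01 ]
top lid_bar 0.95 [371.3 216.8] [ 0.667 -0.126  0.09 ]
side lid_bar 0.63 [374.2 291.3] [ 0.67  -0.156  0.09 ]
side lid_bar 0.51 [229.1 250.9] [ 0.382 -0.048  0.09 ]
```

Request:
{"api": "drive_tool", "payload": {"deltas": [[0.4,0.017,0.036,0,0,0,6],[0.4,0.034,0.072,0,0,0,12],[0.4,0.051,0.108,0,0,0,18],[0.4,0.068,0.144,0,0,0,24],[0.4,0.085,0.18,0,0,0,30]]}}

```text
time: 1.62
tool_pos: [0.3598, -0.4075, 0.2414]
tool_rot: [0.0, 0.886, 0.464, -0.0]
wrist_force: [0.8, 0.5, 1.2]
width: 0.707
gripper_force: 0.0
```

Request:
{"api": "drive_tool", "payload": {"deltas": [[0.4,0.018,0.036,0,0,0,3.4],[0.4,0.036,0.072,0,0,0,6.8],[0.4,0.054,0.108,0,0,0,10.2],[0.4,0.072,0.144,0,0,0,13.6],[0.4,0.09,0.18,0,0,0,17]]}}

```text
time: 2.03
tool_pos: [0.4499, -0.2274, 0.2416]
tool_rot: [0.0, 0.808, 0.589, 0.0]
wrist_force: [1.7, -0.3, -0.1]
width: 0.415
gripper_force: 0.0
```

Request:
{"api": "drive_tool", "payload": {"deltas": [[0.4,0.008,0.039,0,0,0,0],[0.4,0.016,0.078,0,0,0,0],[0.4,0.024,0.117,0,0,0,0],[0.4,0.032,0.156,0,0,0,0],[0.4,0.04,0.195,0,0,0,0]]}}

```text
time: 2.45
tool_pos: [0.4894, -0.0323, 0.2416]
tool_rot: [0.0, 0.809, 0.587, 0.0]
wrist_force: [1.1, 0.0, 0.1]
width: 0.399
gripper_force: 0.0
```

Request:
{"api": "drive_tool", "payload": {"deltas": [[0.4,-0.004,0.039,0,0,0,0],[0.4,-0.008,0.078,0,0,0,0],[0.4,-0.012,0.117,0,0,0,0],[0.4,-0.016,0.156,0,0,0,0],[0.4,-0.02,0.195,0,0,0,0]]}}

```text
time: 2.87
tool_pos: [0.4688, 0.1626, 0.2416]
tool_rot: [0.0, 0.809, 0.587, 0.0]
wrist_force: [1.1, 0.9, -0.9]
width: 0.4
gripper_force: 0.0
```

Request:
{"api": "drive_tool", "payload": {"deltas": [[0.4,-0.01,0.036,-0.01,0,0,0],[0.4,-0.02,0.072,-0.02,0,0,0],[0.4,-0.03,0.108,-0.03,0,0,0],[0.4,-0.04,0.144,-0.04,0,0,0],[0.4,-0.05,0.18,-0.05,0,0,0]]}}

```text
time: 3.28
tool_pos: [0.4188, 0.3423, 0.1911]
tool_rot: [0.0, 0.809, 0.587, 0.0]
wrist_force: [1.7, -0.8, 0.1]
width: 0.401
gripper_force: 0.0
```

```bash
cat >> h.py <<'E'
def wproj(c,X):
    K=np.array(c["camera_matrix"]);p=np.array(c["R"])@np.array(X,float)+np.array(c["t"])
    th=np.arctan2(np.hypot(p[0],p[1]),p[2]);n=np.hypot(p[0],p[1])
    return K[:2,2]+K[0,0]*th*p[:2]/n
def wray(c,uv,z):
    K=np.array(c["camera_matrix"]);d=np.array(uv,float)-K[:2,2];r=np.hypot(*d);th=r/K[0,0]
    v=np.array([np.sin(th)*d[0]/r,np.sin(th)*d[1]/r,np.cos(th)]);R=np.array(c["R"]);o=-R.T@c["t"];w=R.T@v
    return o+w*(z-o[2])/w[2]
E
python3 - <<'E'
from h import *
c=cams.get_calibration("wrist"); im=cams.read_camera("wrist"); cv2.imwrite("pics/w1raw.png",im)
q=(.4787,.3217,np.radians(-18.1)); C,S=np.cos(q[2]),np.sin(q[2])
W=lambda p:[q[0]+C*p[0]-S*p[1],q[1]+S*p[0]+C*p[1],p[2]]
for p in [(-.066,-.095,.044),(-.066,.095,.044),(-.056,-.095,.044),(-.056,.095,.044),(-.082,.062,.024),(-.082,-.062,.024),(.066,.085,.03),(.066,-.085,.03)]:
    u=wproj(c,W(p)); print(p,u.round()); cv2.circle(im,tuple(int(v) for v in u.round()),3,(255,0,255),1)
cv2.imwrite("pics/w1.png",im)
E
```

```text
(-0.066, -0.095, 0.044) [318. 330.]
(-0.066, 0.095, 0.044) [318. 109.]
(-0.056, -0.095, 0.044) [329. 330.]
(-0.056, 0.095, 0.044) [331. 109.]
(-0.082, 0.062, 0.024) [299. 150.]
(-0.082, -0.062, 0.024) [301. 288.]
(0.066, 0.085, 0.03) [473. 129.]
(0.066, -0.085, 0.03) [455. 310.]
```

View pics/w1.png

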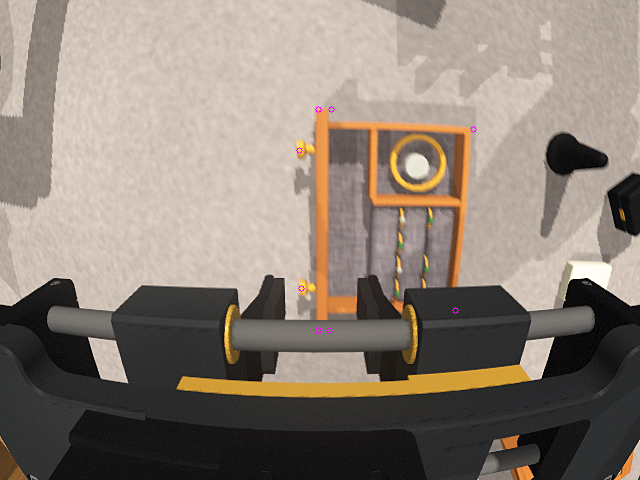

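The fit overlays well: the predicted board corner (318,109) falls on the seen corner, and the bangle (417,163) and jar sit in the pocket. I'll descend with one finger in the well.

Request:
{"api": "drive_tool", "payload": {"deltas": [[0.32,0.001,0,-0.037,0,0,0],[0.32,0.001,0,-0.074,0,0,0],[0.32,0.001,0,-0.11,0,0,0],[0.32,0.001,0,-0.135,0,0,0],[0.32,0.001,0,-0.149,0,0,0]]}}

```text
time: 3.75
tool_pos: [0.419, 0.3394, 0.0391]
tool_rot: [-0.0, 0.809, 0.588, -0.002]
wrist_force: [-0.8, 0.0, -0.7]
width: 0.322
gripper_force: 0.0
```

Request:
{"api": "drive_tool", "payload": {"deltas": [[0.25,0,0,0,0,0,0],[0.15,0,0,0,0,0,0],[0.0,0,0,0,0,0,0],[0,0,0,0,0,0,0],[0,0,0,0,0,0,0]], "newtons": 50}}

```text
time: 4.17
tool_pos: [0.4214, 0.3417, 0.0442]
tool_rot: [0.0, 0.809, 0.587, 0.002]
wrist_force: [-0.7, -0.2, 6.7]
width: 0.112
gripper_force: 50.0
```

Request:
{"api": "drive_tool", "payload": {"deltas": [[0,0,0,0,0,0,0],[0,0,0,0,0,0,0]]}}

```text
time: 4.33
tool_pos: [0.4214, 0.3417, 0.0442]
tool_rot: [0.0, 0.809, 0.587, 0.002]
wrist_force: [-2.1, -1.0, 6.8]
width: 0.112
gripper_force: 50.0
```

Request:
{"api": "drive_tool", "payload": {"deltas": [[0,0,0,0.002,0,0,0],[0,0,0,0.005,0,0,0],[0,0,0,0.01,0,0,0],[0,0,0,0.015,0,0,0],[0,0,0,0.02,0,0,0]]}}

```text
time: 4.75
tool_pos: [0.4203, 0.3407, 0.0628]
tool_rot: [-0.0, 0.809, 0.588, -0.0]
wrist_force: [0.5, -0.9, -3.3]
width: 0.11
gripper_force: 50.0
```

Request:
{"api": "drive_tool", "payload": {"deltas": [[0,0,0,0.005,0,0,0],[0,0,0,0.015,0,0,0],[0,0,0,0.025,0,0,0],[0,0,0,0.032,0,0,0],[0,0,0,0.035,0,0,0]]}}

```text
time: 5.17
tool_pos: [0.4209, 0.3413, 0.099]
tool_rot: [0.0, 0.809, 0.588, 0.001]
wrist_force: [0.3, 0.4, -2.9]
width: 0.11
gripper_force: 50.0
```

Run:
```python
from h import *
print(status.state()["wrist_force"],status.state()["torque"])
a=cams.read_camera("wrist");b=cams.read_camera("side")
cv2.imwrite("pics/lift.png",np.hstack([cv2.resize(a,(400,300)),cv2.resize(b[80:260,180:420],(400,300))]))
```

```text
[ 0.25783049  0.3649358  -2.94195207] [0.02897291 0.09537514 0.00467843]
```

View pics/lift.png

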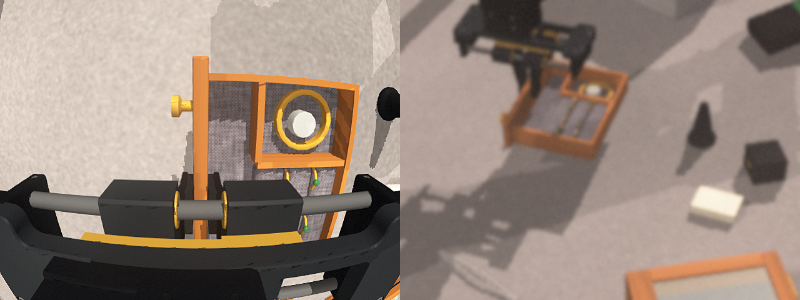

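Tray is gripped and level, with the jar and bangle in the pocket (left view, ~(303,122)). I'll carry it to a spot in front of the slot.

Request:
{"api": "drive_tool", "payload": {"deltas": [[0,0.002,-0.01,0.01,0,0,0],[0,0.006,-0.027,0.022,0,0,1],[0,0.01,-0.05,0.036,0,0,2],[0,0.015,-0.075,0.05,0,0,3],[0,0.02,-0.1,0.06,0,0,4]]}}

```text
time: 5.68
tool_pos: [0.4403, 0.2401, 0.1578]
tool_rot: [-0.0, 0.788, 0.616, 0.0]
wrist_force: [1.4, 0.3, -2.8]
width: 0.113
gripper_force: 50.0
```

Request:
{"api": "drive_tool", "payload": {"deltas": [[0,0.003,-0.03,0,0,0,2],[0,0.006,-0.06,0,0,0,4],[0,0.009,-0.09,0,0,0,6],[0,0.012,-0.12,0,0,0,7.5],[0,0.015,-0.15,0,0,0,9]]}}

```text
time: 6.1
tool_pos: [0.4549, 0.0891, 0.157]
tool_rot: [0.0, 0.737, 0.676, -0.0]
wrist_force: [1.5, -0.5, -3.2]
width: 0.11
gripper_force: 50.0
```

Request:
{"api": "drive_tool", "payload": {"deltas": [[0,-0.003,-0.03,0,0,0,2],[0,-0.006,-0.06,0,0,0,4],[0,-0.009,-0.09,0,0,0,6],[0,-0.012,-0.12,0,0,0,7.5],[0,-0.015,-0.15,0,0,0,9]]}}

```text
time: 6.52
tool_pos: [0.4395, -0.0607, 0.1569]
tool_rot: [-0.0, 0.682, 0.732, -0.0]
wrist_force: [0.8, 0.3, -4.4]
width: 0.111
gripper_force: 50.0
```

Request:
{"api": "drive_tool", "payload": {"deltas": [[0,-0.006,-0.028,0,0,0,1.5],[0,-0.012,-0.056,0,0,0,3],[0,-0.018,-0.08,0,0,0,4.5],[0,-0.022,-0.1,0,0,0,6],[0,-0.0245,-0.1125,0,0,0,6.5]]}}

```text
time: 6.93
tool_pos: [0.4145, -0.1741, 0.1567]
tool_rot: [-0.0, 0.64, 0.768, -0.001]
wrist_force: [-0.7, 0.5, -3.2]
width: 0.113
gripper_force: 50.0
```

Request:
{"api": "drive_tool", "payload": {"deltas": [[0,0,0,-0.01,0,0,0],[0,0,0,-0.025,0,0,0],[0,0,0,-0.045,0,0,0],[0,0,0,-0.06,0,0,0],[0,0,0,-0.07,0,0,0]]}}

```text
time: 7.35
tool_pos: [0.4148, -0.1707, 0.0851]
tool_rot: [-0.001, 0.639, 0.769, -0.0]
wrist_force: [-0.3, -0.1, -3.7]
width: 0.111
gripper_force: 50.0
```

Run:
```python
from h import *
s=status.state();print(s["tool_pos"],s["tool_rot"],s["wrist_force"],s["torque"])
c=cams.get_calibration("wrist");a=cams.read_camera("wrist");cv2.imwrite("pics/w2raw.png",a)
q=(.679,-.123,np.radians(10.4)); C,S=np.cos(q[2]),np.sin(q[2])
W=lambda p:[q[0]+C*p[0]-S*p[1],q[1]+S*p[0]+C*p[1],p[2]]
for p in [(-.1,-.13,.074),(-.1,.13,.074),(-.1,-.13,.0),(-.1,.13,0),(.1,.13,.074),(-.1,.088,.048),(-.1,.088,.008),(-.085,.033,.09),(-.085,-.033,.09)]:
    u=wproj(c,W(p)); print(p,u.round()); cv2.circle(a,tuple(int(v) for v in u.round()),3,(255,0,255),1)
cv2.imwrite("pics/w2.png",a)
```

```text
[ 0.41477271 -0.17065486  0.08508454] [-1.34153230e-03  6.39366489e-01  7.68900882e-01 -3.54488106e-04] [-0.25589482 -0.10685493 -3.72108976] [-0.03314226  0.20568938 -0.00946711]
(-0.1, -0.13, 0.074) [550. 449.]
(-0.1, 0.13, 0.074) [635.  64.]
(-0.1, -0.13, 0.0) [513. 391.]
(-0.1, 0.13, 0) [563.  75.]
(0.1, 0.13, 0.074) [765. 125.]
(-0.1, 0.088, 0.048) [605. 136.]
(-0.1, 0.088, 0.008) [568. 133.]
(-0.085, 0.033, 0.09) [656. 245.]
(-0.085, -0.033, 0.09) [626. 349.]
```

View pics/w2.png

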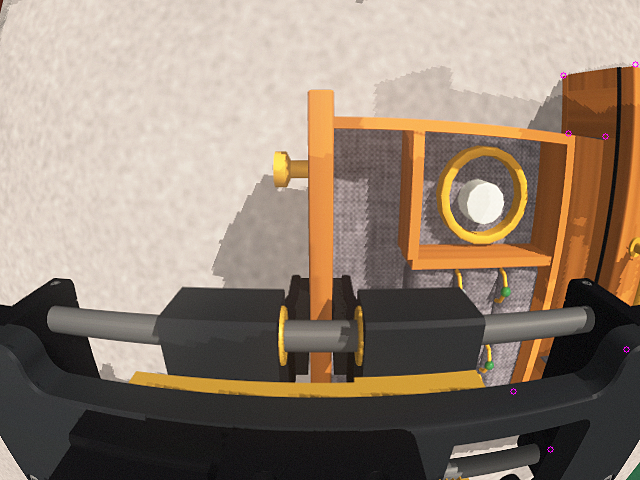

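Run:
```python
from h import *
c=cams.get_calibration("wrist"); slot=np.array([.5807,-.1411]); u=np.array([.9836,.1805]);v=np.array([-.1805,.9836])
zt=.085+.001
for n,p,z in [("board F",(309,91),zt),("board B",(333,91),zt),("back outer",(574,136),zt-.014),("wall start",(334,118),zt-.014),("slot TL?",(606,136),.048),("case botL",(563,76),0.)]:
    X=wray(c,p,z); d=X[:2]-slot; print(n,X.round(4),"along",(d@u).round(4),"lat",(d@v).round(4))
# side-view check of pitch: fit heights of tray back corners
b=cams.read_camera("side"); cal=cams.get_calibration("side")
T=status.state()["tool_pos"][:2]
def W(p): return [*(T+ (p[0]+.061)*u+p[1]*v),p[2]+.085-.043]
for p in [(-.066,-.095,.044),(-.066,-.095,0),(.066,-.085,.03),(.066,-.085,0),(.066,.085,.03),(-.056,.085,.03)]:
    w=w2px("side",W(p)); print(p,w.round(1)); cv2.circle(b,tuple(int(round(x*1)) for x in w),1,(255,0,255),-1)
cv2.imwrite("pics/s2.png",cv2.resize(b[170:380,180:460],(800,600),interpolation=cv2.INTER_CUBIC))
```

```text
board F [ 0.3921 -0.0806  0.086 ] along -0.1746 lat 0.0936
board B [ 0.4009 -0.079   0.086 ] along -0.1656 lat 0.0936
back outer [ 0.5195 -0.0667  0.072 ] along -0.0468 lat 0.0842
wall start [ 0.4035 -0.0885  0.072 ] along -0.1648 lat 0.0837
slot TL? [ 0.5635 -0.0544  0.048 ] along -0.0013 lat 0.0884
case botL [ 0.5559 -0.0144  0.    ] along -0.0015 lat 0.1291
(-0.066, -0.095, 0.044) [244.8 341.5]
(-0.066, -0.095, 0) [246.7 354.7]
(0.066, -0.085, 0.03) [315.1 329.5]
(0.066, -0.085, 0) [315.1 338.5]
(0.066, 0.085, 0.03) [298.9 262. ]
(-0.056, 0.085, 0.03) [239.4 270.9]
```

View pics/s2.png

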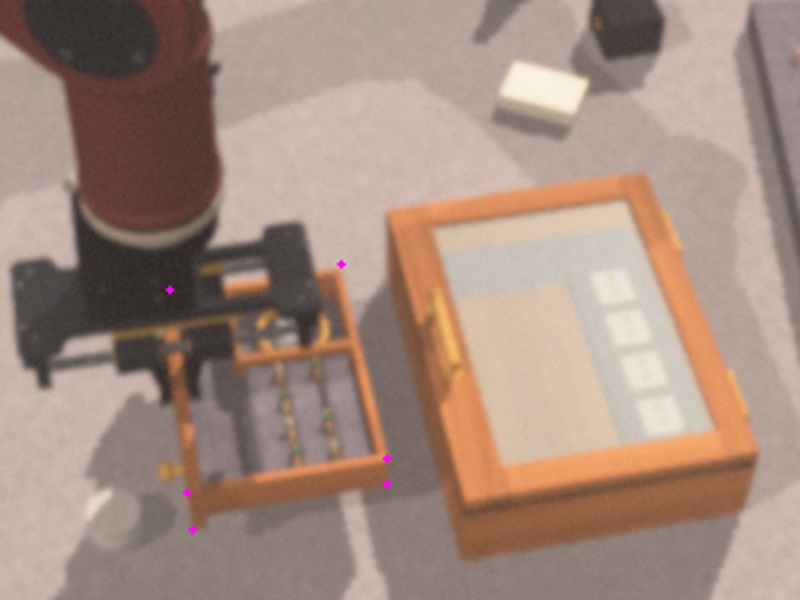

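Rays confirm the tray is aligned with the slot: lateral −1 mm, yaw within 0.3°, level. I'll lower it and insert.

Request:
{"api": "drive_tool", "payload": {"deltas": [[0,0,0.001,-0.008,0,0,0],[0,0,0.001,-0.018,0,0,0],[0,0,0.001,-0.025,0,0,0],[0,0,0.001,-0.03,0,0,0],[0,0,0.001,-0.03,0,0,0]]}}

```text
time: 7.87
tool_pos: [0.4152, -0.1704, 0.0561]
tool_rot: [-0.001, 0.64, 0.769, -0.0]
wrist_force: [-0.9, -0.5, -4.7]
width: 0.112
gripper_force: 50.0
```

Request:
{"api": "drive_tool", "payload": {"deltas": [[0,0.01,0.0018,0,0,0,0],[0,0.022,0.004,0,0,0,0],[0,0.034,0.0062,0,0,0,0],[0,0.047,0.0086,0,0,0,0],[0,0.059,0.0108,0,0,0,0]]}}

```text
time: 8.28
tool_pos: [0.4772, -0.1594, 0.0577]
tool_rot: [0.001, 0.639, 0.769, 0.0]
wrist_force: [-0.2, 0.1, -2.6]
width: 0.11
gripper_force: 50.0
```

Request:
{"api": "drive_tool", "payload": {"deltas": [[0,0.012,0.0032,0,0,0,0],[0,0.026,0.0057,0,0,0,0],[0,0.042,0.0087,0,0,0,0],[0,0.057,0.0114,0,0,0,0],[0,0.072,0.0143,0,0,0,0]]}}

```text
time: 8.7
tool_pos: [0.5485, -0.1451, 0.0572]
tool_rot: [0.0, 0.64, 0.769, 0.0]
wrist_force: [0.5, -0.1, -3.1]
width: 0.11
gripper_force: 50.0
```

Request:
{"api": "drive_tool", "payload": {"deltas": [[0,0,0,0,0,0,0]]}}

```text
time: 8.78
tool_pos: [0.5506, -0.144, 0.0575]
tool_rot: [0.001, 0.639, 0.769, 0.001]
wrist_force: [0.8, 0.6, -3.1]
width: 0.112
gripper_force: 50.0
```

Request:
{"api": "drive_tool", "payload": {"deltas": [[0,0,0,-0.002,0,0,0],[0,0,0,-0.004,0,0,0],[0,0,0,-0.0055,0,0,0],[0,0,0,-0.0055,0,0,0]]}}

```text
time: 9.12
tool_pos: [0.5468, -0.1456, 0.0522]
tool_rot: [0.0, 0.64, 0.769, -0.0]
wrist_force: [-0.4, 0.6, -1.5]
width: 0.11
gripper_force: 50.0
```

Request:
{"api": "drive_tool", "payload": {"deltas": [[0.14,0,0,0,0,0,0],[0.17,0,0,0,0,0,0],[0.2,0,0,0,0,0,0],[0.2,0,0,0,0,0,0],[0.2,0,0,0,0,0,0]]}}

```text
time: 9.53
tool_pos: [0.5469, -0.1458, 0.0518]
tool_rot: [0.0, 0.64, 0.769, -0.0]
wrist_force: [-0.1, -0.1, 0.2]
width: 0.193
gripper_force: 0.0
```

Request:
{"api": "drive_tool", "payload": {"deltas": [[0.2,0,0,0.008,0,0,0],[0.2,0,0,0.022,0,0,0],[0.2,0,0,0.045,0,0,0],[0.1,-0.02,-0.0037,0.05,0,0,0],[0,-0.044,-0.008,0.05,0,0,0]]}}

```text
time: 9.95
tool_pos: [0.505, -0.1532, 0.1043]
tool_rot: [0.002, 0.639, 0.769, 0.001]
wrist_force: [-0.7, -0.1, 0.1]
width: 0.121
gripper_force: 0.0
```

Request:
{"api": "drive_tool", "payload": {"deltas": [[0,0,0,0,0,0,0],[0,0,0,-0.02,0,0,0],[0,0,0,-0.04,0,0,0],[0,0,0,-0.052,0,0,0],[0,0,0,-0.052,0,0,0]]}}

```text
time: 10.37
tool_pos: [0.5014, -0.1532, 0.0476]
tool_rot: [-0.002, 0.64, 0.769, -0.001]
wrist_force: [-1.6, 0.5, 0.3]
width: 0.005
gripper_force: 0.0
```

Request:
{"api": "drive_tool", "payload": {"deltas": [[0,0.008,0.0015,0,0,0,0],[0,0.016,0.003,0,0,0,0],[0,0.024,0.0044,0,0,0,0],[0,0.032,0.0059,0,0,0,0],[0,0.04,0.0073,0,0,0,0]]}}

```text
time: 10.78
tool_pos: [0.5438, -0.1463, 0.0503]
tool_rot: [0.0, 0.64, 0.769, -0.0]
wrist_force: [-4.3, -0.6, 4.0]
width: 0.007
gripper_force: 2.3
```

Request:
{"api": "drive_tool", "payload": {"deltas": [[0,0.003,0.0005,0,0,0,0],[0,0.006,0.001,0,0,0,0],[0,0.009,0.0016,0,0,0,0],[0,0.011,0.002,0,0,0,0],[0,0.012,0.0022,0,0,0,0]]}}

```text
time: 11.2
tool_pos: [0.5548, -0.1443, 0.0498]
tool_rot: [-0.0, 0.64, 0.769, -0.0]
wrist_force: [-4.6, -0.5, 5.4]
width: 0.003
gripper_force: 3.0
```

Request:
{"api": "drive_tool", "payload": {"deltas": [[0,0.001,0.0002,0,0,0,0],[0,0.002,0.0004,0,0,0,0],[0,0.003,0.0005,0,0,0,0],[0,0.004,0.0007,0,0,0,0],[0,0.004,0.0007,0,0,0,0]]}}

```text
time: 11.62
tool_pos: [0.5588, -0.1436, 0.0498]
tool_rot: [-0.0, 0.64, 0.769, -0.0]
wrist_force: [-3.8, -1.3, 4.2]
width: 0.003
gripper_force: 2.3
```

Request:
{"api": "drive_tool", "payload": {"deltas": [[0,0.001,0.0002,0,0,0,0],[0,0.002,0.0004,0,0,0,0],[0,0.003,0.0005,0,0,0,0],[0,0.004,0.0007,0,0,0,0],[0,0.004,0.0007,0,0,0,0]]}}

```text
time: 12.03
tool_pos: [0.5611, -0.1432, 0.0497]
tool_rot: [-0.001, 0.64, 0.768, -0.001]
wrist_force: [-11.3, -0.2, 11.6]
width: 0.003
gripper_force: 6.7
```

Run:
```python
from h import *
s=status.state();print(s["tool_pos"],s["wrist_force"])
a=cams.read_camera("wrist");b=cams.read_camera("side")
cv2.imwrite("pics/push.png",np.hstack([cv2.resize(a,(400,300)),cv2.resize(b[220:370,270:470],(400,300),interpolation=cv2.INTER_CUBIC)]))
```

```text
[ 0.56113686 -0.14323866  0.04971966] [-11.32159048  -0.22236612  11.64173529]
```

View pics/push.png

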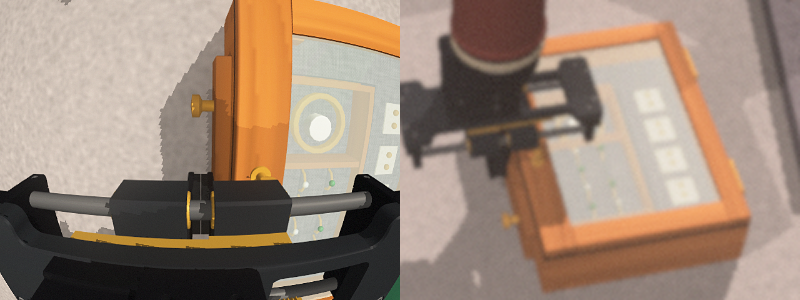

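Request:
{"api": "drive_tool", "payload": {"deltas": [[0,0.001,0.0002,0,0,0,0],[0,0.002,0.0004,0,0,0,0],[0,0.003,0.0005,0,0,0,0],[0,0.004,0.0007,0,0,0,0],[0,0.004,0.0007,0,0,0,0]]}}

```text
time: 12.55
tool_pos: [0.5613, -0.1432, 0.0495]
tool_rot: [-0.004, 0.64, 0.768, -0.004]
wrist_force: [-30.3, -0.9, 27.0]
width: 0.005
gripper_force: 16.3
```

Run:
```python
from h import *
c=cams.get_calibration("wrist");a=cams.read_camera("wrist")
cv2.imwrite("pics/push2.png",cv2.resize(a[60:330,320:500],(400,600),interpolation=cv2.INTER_CUBIC))
slot=np.array([.5807,-.1411]); u=np.array([.9836,.1805]);v=np.array([-.1805,.9836])
for al,la,z in [(-.01,.095,.052),(0,.095,.052),(0,.095,.008),(-.01,.095,.008),(0,.13,.062),(-.0,.0,.074),(0,.13,.074),(.015,0.033,.09),(.015,-.033,.09)]:
    p=wproj(c,[*(slot+al*u+la*v),z]); print((al,la,z),p.round(1),((p-[320,60])*[400/180,600/270]).round())
for q in cams.search_frame("wrist","lid_bar")[:2]: print(q["score"],q["uv"],wray(c,q["uv"],.09))
```

```text
(-0.01, 0.095, 0.052) [348.4  87.8] [63. 62.]
(0, 0.095, 0.052) [375.   88.5] [122.  63.]
(0, 0.095, 0.008) [363.1  98.4] [96. 85.]
(-0.01, 0.095, 0.008) [342.8  98. ] [51. 85.]
(0, 0.13, 0.062) [377.7  -6.7] [ 128. -148.]
(-0.0, 0.0, 0.074) [373.7 347.1] [119. 638.]
(0, 0.13, 0.074) [382.6 -18.9] [ 139. -175.]
(0.015, 0.033, 0.09) [433.1 284.3] [251. 498.]
(0.015, -0.033, 0.09) [409.2 434.5] [198. 832.]
0.61 [502.0, 161.4] [ 0.60127876 -0.0643092   0.09      ]
```

View pics/push2.png

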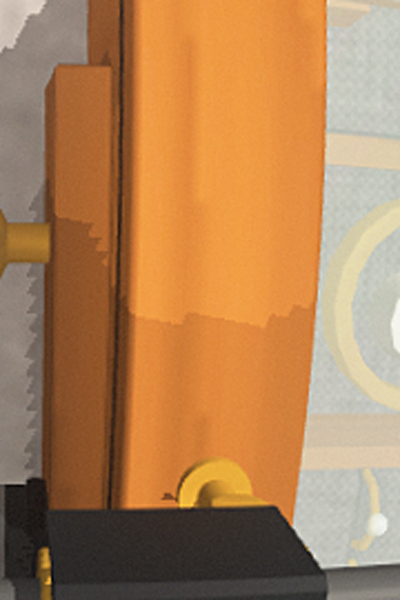

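Force climbs steeply with no motion and the board edge (crop x≈51–112) lies along the case front, so the tray is home. I'll back off, rise, and go above the bar.

Request:
{"api": "drive_tool", "payload": {"deltas": [[0,-0.012,-0.0022,0,0,0,0],[0,-0.025,-0.0046,0,0,0,0],[0,-0.03,-0.0055,0.03,0,0,0],[0,-0.03,-0.0055,0.065,0,0,0],[0,-0.03,-0.0055,0.1,0,0,0]]}}

```text
time: 13.07
tool_pos: [0.5364, -0.1472, 0.1504]
tool_rot: [-0.0, 0.64, 0.769, 0.0]
wrist_force: [2.0, -0.4, -0.8]
width: 0.004
gripper_force: 0.0
```

Request:
{"api": "drive_tool", "payload": {"deltas": [[0.1,0.01,0.0025,0.015,0,0,0],[0.2,0.025,0.004,0.02,0,0,0],[0.3,0.04,0.007,0.02,0,0,0],[0.35,0.053,0.0078,0.02,0,0,0],[0.35,0.053,0.0078,0.02,0,0,0]]}}

```text
time: 13.48
tool_pos: [0.5922, -0.1387, 0.1698]
tool_rot: [0.001, 0.639, 0.769, 0.001]
wrist_force: [-1.5, 0.8, -0.5]
width: 0.292
gripper_force: 0.0
```

Run:
```python
from h import *
s=status.state();print(s["time"],s["tool_pos"],s["tool_rot"],s["width"])
c=cams.get_calibration("wrist");a=cams.read_camera("wrist")
slot=np.array([.5807,-.1411]); u=np.array([.9836,.1805]);v=np.array([-.1805,.9836])
for al,la,z in [(0,.13,.074),(.015,.033,.09),(.015,-.033,.09),(.015,.028,.074),(-.01,.095,.052)]:
    p=wproj(c,[*(slot+al*u+la*v),z]); print((al,la,z),p.round(1)); cv2.circle(a,tuple(int(x) for x in p.round()),3,(255,0,255),1)
cv2.imwrite("pics/w4.png",a)
```

```text
13.4833 [ 0.59215791 -0.1387429   0.16976778] [5.96745975e-04 6.39137548e-01 7.69091397e-01 1.12325982e-03] 0.2915345180113533
(0, 0.13, 0.074) [303.6  50.6]
(0.015, 0.033, 0.09) [327.3 203.9]
(0.015, -0.033, 0.09) [326.5 301.6]
(0.015, 0.028, 0.074) [326.7 206.6]
(-0.01, 0.095, 0.052) [290.4 106.2]
```

View pics/w4.png

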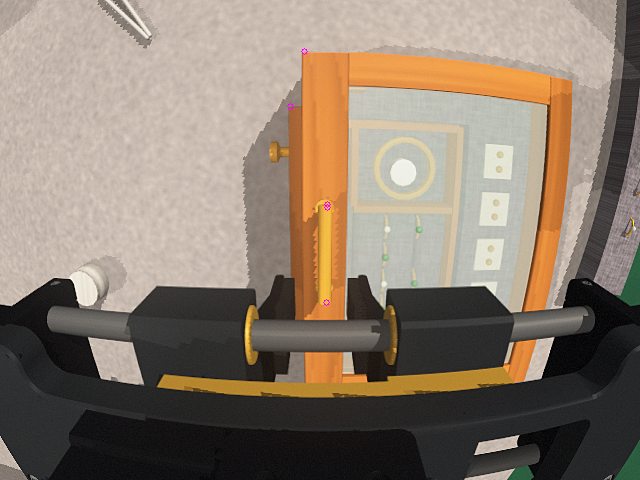

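Request:
{"api": "drive_tool", "payload": {"deltas": [[0.35,0.0015,0.001,-0.025,0,0,0],[0.35,0.0015,0.001,-0.05,0,0,0],[0.35,0.0015,0.001,-0.065,0,0,0],[0.35,0.0015,0.001,-0.073,0,0,0],[0.35,0.0015,0.001,-0.073,0,0,0]]}}

```text
time: 13.95
tool_pos: [0.5898, -0.1387, 0.0949]
tool_rot: [-0.001, 0.64, 0.769, -0.001]
wrist_force: [0.1, -0.5, -1.0]
width: 0.347
gripper_force: 0.0
```

Request:
{"api": "drive_tool", "payload": {"deltas": [[0.2,0,0,0,0,0,0],[0.1,0,0,0,0,0,0],[0.0,0,0,0,0,0,0],[0,0,0,0,0,0,0],[0,0,0,0,0,0,0]], "newtons": 55}}

```text
time: 14.37
tool_pos: [0.5948, -0.1383, 0.0983]
tool_rot: [0.003, 0.639, 0.769, 0.002]
wrist_force: [13.8, -0.6, -5.7]
width: 0.085
gripper_force: 55.0
```

Request:
{"api": "drive_tool", "payload": {"deltas": [[0,0,0,0,0,0,0],[0,0,0,0,0,0,0]]}}

```text
time: 14.53
tool_pos: [0.5948, -0.1383, 0.0983]
tool_rot: [0.003, 0.639, 0.769, 0.002]
wrist_force: [12.1, 0.6, -6.1]
width: 0.083
gripper_force: 55.0
```

Request:
{"api": "drive_tool", "payload": {"deltas": [[0,0.001,0,0.001,0,0,0],[0,0.002,0,0.002,0,0,0],[0,0.003,0,0.003,0,0,0],[0,0.003,0,0.004,0,0,0],[0,0.003,0,0.005,0,0,0]]}}

```text
time: 14.95
tool_pos: [0.5954, -0.1382, 0.1019]
tool_rot: [0.001, 0.639, 0.769, 0.001]
wrist_force: [6.6, 1.3, -6.9]
width: 0.08
gripper_force: 55.0
```

Request:
{"api": "drive_tool", "payload": {"deltas": [[0,0,0,0.001,0,0,0],[0,0,0,0.002,0,0,0],[0,0,0,0.003,0,0,0],[0,0.0005,0,0.004,0,0,0],[0,0.001,0,0.005,0,0,0]]}}

```text
time: 15.37
tool_pos: [0.5965, -0.138, 0.1074]
tool_rot: [0.001, 0.639, 0.769, 0.001]
wrist_force: [4.7, 1.9, -4.9]
width: 0.084
gripper_force: 55.0
```

Run:
```python
from h import *
a=cams.read_camera("wrist");b=cams.read_camera("side")
cv2.imwrite("pics/lid.png",np.hstack([cv2.resize(a[40:360,200:520],(400,400)),cv2.resize(b[225:375,305:455],(400,400),interpolation=cv2.INTER_CUBIC)]))
```

```text
(no output)
```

View pics/lid.png

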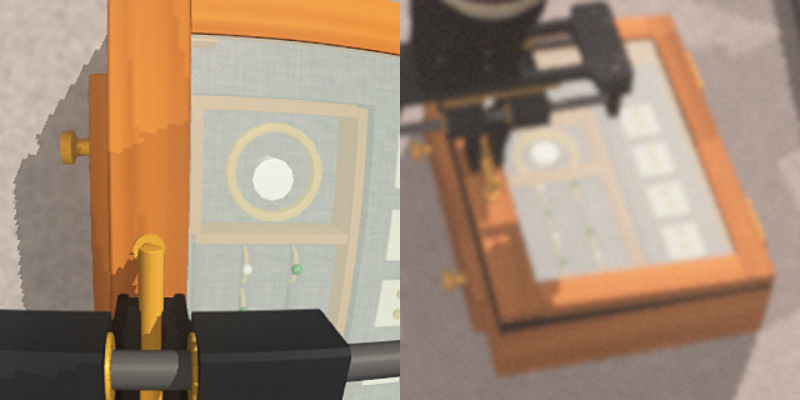

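The lid follows: a dark gap shows under the frame at the front (~(490,335)), and the fingers hold the bar. I'll keep easing it up along the arc.

Request:
{"api": "drive_tool", "payload": {"deltas": [[0,0.0006,0.0001,0.002,-0.1,0.6,0],[0,0.0012,0.0002,0.004,-0.2,1.2,0],[0,0.0018,0.0003,0.006,-0.3,1.8,0],[0,0.0025,0.0005,0.008,-0.4,2.4,0],[0,0.0031,0.0006,0.01,-0.5,3,0]]}}

```text
time: 15.88
tool_pos: [0.5991, -0.1376, 0.1172]
tool_rot: [-0.017, 0.639, 0.769, -0.02]
wrist_force: [4.4, 1.5, -4.9]
width: 0.083
gripper_force: 55.0
```

Request:
{"api": "drive_tool", "payload": {"deltas": [[0,0.0006,0.0001,0.002,-0.1,0.6,0],[0,0.0012,0.0002,0.004,-0.2,1.2,0],[0,0.0018,0.0003,0.006,-0.3,1.8,0],[0,0.0025,0.0005,0.008,-0.4,2.4,0],[0,0.0031,0.0006,0.01,-0.5,3,0]]}}

```text
time: 16.3
tool_pos: [0.6023, -0.137, 0.1269]
tool_rot: [-0.035, 0.639, 0.768, -0.04]
wrist_force: [6.6, 2.8, -6.4]
width: 0.079
gripper_force: 55.0
```

Request:
{"api": "drive_tool", "payload": {"deltas": [[0,0,0,0,0,0,0],[0,0,0,0,0,0,0],[0,0,0,0,0,0,0],[0,0,0,0,0,0,0],[0,0,0,0,0,0,0]]}}

```text
time: 16.72
tool_pos: [0.6023, -0.137, 0.1268]
tool_rot: [-0.034, 0.639, 0.768, -0.039]
wrist_force: [7.3, 2.2, -6.4]
width: 0.084
gripper_force: 55.0
```

Run:
```python
from h import *
s=status.state();print(s["time"],s["tool_pos"],s["wrist_force"],s["torque"],s["joint_vel"].round(4))
c=cams.get_calibration("wrist");a=cams.read_camera("wrist");b=cams.read_camera("side")
slot=np.array([.5797,-.1411]); u=np.array([.9836,.1805]);v=np.array([-.1805,.9836])
def lid(al,la,z,th): # rotate about hinge at along .2, z .062
    x,zz=al-.2,z-.062; return [*(slot+(.2+x*np.cos(th)+zz*np.sin(th))*u+la*v),.062+zz*np.cos(th)-x*np.sin(th)]
for th in(0,.1,.16,.22):
    print(th,w2px("side",lid(0,-.13,.074,th)).round(1),w2px("side",lid(0,-.13,.062,th)).round(1),"wrist",wproj(c,lid(0,.13,.074,th)).round(1),wproj(c,lid(.015,.033,.09,th)).round(1))
cv2.imwrite("pics/lid2.png",np.hstack([cv2.resize(a[40:360,200:520],(400,400)),cv2.resize(b[225:375,305:455],(400,400),interpolation=cv2.INTER_CUBIC)]))
```

```text
16.7167 [ 0.60225761 -0.1369908   0.12678527] [ 7.32975244  2.18181991 -6.38942084] [ 0.38785757 -1.58977664 -0.0557492 ] [-0.0016 -0.002   0.0002  0.002   0.0018 -0.0001  0.0011]
0 [341.8 345.6] [341.6 349.2] wrist [289.9  34.6] [314.5 219.8]
0.1 [343.4 339.3] [342.5 343.1] wrist [286.8  24.4] [317.8 229.5]
0.16 [344.9 335.4] [343.6 339.3] wrist [286.8  17.1] [322.3 236.3]
0.22 [346.7 331.4] [345.1 335.4] wrist [288.5   8.8] [329. 244.]
```

View pics/lid2.png

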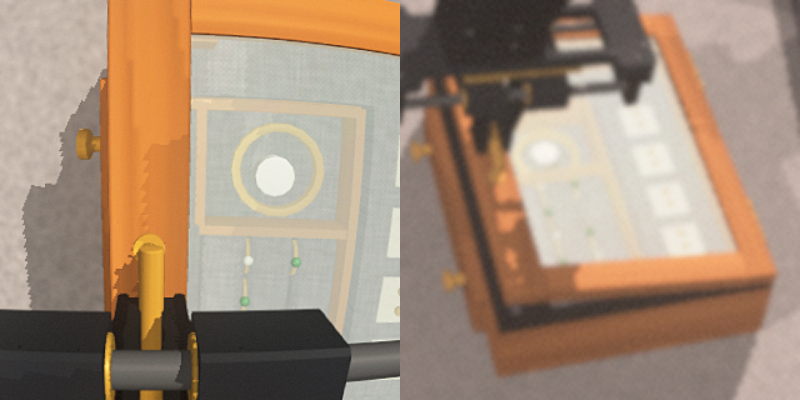

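The wrist and side views put the lid at roughly 0.16 rad. It is steady, the bar is gripped, the tray board is flush, and the bangle and jar are in the pocket. I'll hand it in.

```bash
python3 -c "
from h import *
print(order.sign_off())"
```

```text
the job is handed in; nothing more can be done
None
```

The job is handed in, with no verdict returned: the tray is pushed home with the bangle and jar in their pocket, and the gripper is holding the lid by its bar about 30 mm open (about 0.16 rad, estimated from the camera views and how far the tool rose).

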